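# Set the handle-cutting stop to the blue clip

## Robot

A 6-joint arm with a two-finger parallel gripper is mounted at the origin on the work surface. World frame = base frame: x ahead of the robot, y to its left, z up, the work surface at z = 0. Lengths are in m, angles in rad, forces in N, time in s.
With the tool pointing down it reaches from about 0.35 to 0.975 m from the base axis. Payload 4.9 kg.
Tool frame: the origin (TCP) lies at the very end of the fingers, on their centre line; the grasp point (between the pads) lies 19 mm behind it; z points along the fingers, y is the line along which they close (so a half turn about z gives the same grasp; the last joint's range is limited). The gripper opens to 85 mm and grips with 20 to 120 N. Pads are 22 mm wide; open, the fingers measure 114 mm over their backs; the gripper's body (76 mm by 85 mm) begins 54 mm behind the grasp point. The pads swing forward as they close: fully open they stand 13 mm farther back than shut.
Start: joints at [-0.119, 0.053, 1.613, -0, 1.476, -0.119], TCP at [0.625, 0, 0.231] pointing down, gripper open.
Joint ranges: [-3.01, 3.01], [-1.01, 2.22], [0.06, 2.58], [-1.02, 4.17], [0.09, 2.62], [-3.14, 3.14]. Speed limits (rad/s): [2.57, 2.57, 3.14, 3.14, 3.14, 3.14].

## Interface

Orientations are given as a rotation vector (axis times angle).
In Python, from station import * gives the robot as it stands.
- The arm moves only by the shell command python3 -m crank 'ROWS' [OPENING] [FORCE]. ROWS is JSON, a list of rows, each an object with "offset": the shift along the tool's x, y, z in m, a list of three; "twist": the turn, a rotation vector about the tool's x, y, z in degrees, a list of three. In form: [{"offset": [x, y, z], "twist": [rx, ry, rz]}, ...]. A call has 1 to 20 rows; each row is the pose to reach, as a shift and turn from the pose commanded when the call began, along the tool's axes at that moment; what a row does not reach only later rows make up. A row lasts 1/8 s, in which the tool goes at most 62.5 mm and 10.7 degrees, less where a joint would pass 70% of its speed; a pose out of reach is approached as far as the arm can. A call with a gripper value outside its range is refused whole. OPENING is the opening, from 0 (shut) to 1 (fully open), set as the call begins (- or left out, the last holds). The fingers move at their own pace and stop on an object; FORCE is the grip in N (left out, the last holds). Time passes only in rows, so rows that repeat a pose let the fingers close. It gives the time, the measured TCP pose, the force, the opening and the grip force at its end, in the units of the state.
- get_obs(): the state, without advancing time (a new reading comes with each control period).
- get_image(name): name is "scene" or "side" or "wrist"; returns the picture (420x560x3 uint8, red, green, blue); there is no depth.
- get_calibration(name): a dict with "intrinsics" (3x3 intrinsics, pixels), "world_from_camera" (4x4, takes a point from camera to world coordinates); the wrist camera has in their place "tool_from_camera" (4x4, takes a point from camera to tool coordinates, whose origin is the TCP and whose axes are the flange's). Camera axes: x right, y up, looking along -z (the intrinsics and any distortion apply to the point x, -y, -z); pixel columns grow to the right and rows downward; lengths in m; the calibration is good to about 2 mm. A picture is of the moment at which its call begins: read the wrist's pose just before it. get_calibration takes no time and is no camera call.
- finish_job(): hands the job in; it is judged then, once.
Trained networks look in the newest picture that a camera, given by its name, has taken for a name from the list of things; names that differ only in an ending like _2 or _b are one class to them, and where a whole thing is asked for, a point or a joint stands for the part that bears it (a point fixed in the world has none). Each returns a list of dicts, best first, with "confidence" (0 to 1); they miss things now and then, are a little off and sometimes report something else, mostly with a low value. They report only what shows in the picture. A call takes as long as a camera call.
- cut_out(query, camera): "region" (420x560 bool, what is visible of it) and "rect" ([centre column, centre row, width, height] in pixels, round what is visible of it).
The state is a dict: "t": time; "q": joint angles; "dq": joint speeds; "effort": joint torques, N m; "tool_pos": TCP position; "tool_rot": TCP orientation; "contact_force": force on the tool from outside, world axes, zero at the start; "wrist_torque": the same for the moment, N m; "opening": finger opening in m; "grip_force": force on a finger pad.
Only numpy, scipy, OpenCV 4.12 (cv2) and the standard library are available. Lean on these libraries where they do the work, as an engineer would, in place of code of your own. Each camera call takes 0.05 s, during which the arm holds its last target. There are 200 camera calls.

## Task

Nudge the stiff grey stop along the handle-cutting rail towards the brass fence until its orange pointer stands at the blue clip, and leave it there. Creep up on it: the pointer must never run past the far edge of the blue clip, and the terracotta mug beside the rail must be left standing where it is.

Things in the scene. Friction and masses are not known exactly. Their poses are not given: they have to be found in the camera images.
- stop (a joint): Slide of the stop, m: 0 at the end away from the brass fence, growing towards the fence to 0.20; starts at 0 to 0.02. Takes about 6 N to move and stays where left. The stop is a grey block with a black top, 90 mm across the rail, 96 mm along it (too big to grip), its faces spanning 16 to 54 mm above the table. The fixed wooden rail is 130 x 400 mm, 14 mm high, flat on top behind the stop.
- pointer (a point): Tip of the orange pointer on the clip side of the stop, 26 mm above the table, halfway along the stop. Axes as the rail: y is the way the stop is to slide (towards the fence), x across the rail to the clip side, z up. The middle of the face to push on lies at -62 mm in x and -48 mm in y from it. At the blue clip, the stop's front is still 60 mm or more from the fence (59 mm high).
- clip_blue: Blue plastic marker clip, fixed on the rail's white ledge: 24 mm along the rail, 36 mm across, 5 mm thick, top 20 mm above the table. Origin at the centre of its underside, axes as the rail (y is the way the stop slides). It lies 30 to 180 mm ahead of the pointer at the start. A red and a yellow clip sit on the ledge too, in any order; the pointer passes freely over all clips.
- mug: Terracotta mug, 84 mm wide plus handle, 95 mm high, open top, loose, standing beyond the brass fence, its centre 70 to 90 mm past it. Origin at the centre of its underside. Not to be disturbed.

How it is judged:
By the outcome, as a careful person would: the job done as asked, in the order asked, and still so for the second after the job is handed in, with the robot touching nothing.
It also fails if it takes over 40 s, if anything falls off the work surface, if the arm or the gripper's body presses on something with over 40 N, if the wrist force passes 120 N, or if a joint passes its speed limit or range.

## Working session

There is one attempt and no reset: what is moved stays moved. The work goes in short steps, Python scripts to look and compute and a shell command to move; the robot and the scene stay as the last step left them, time stands still between calls to the robot, and variables do not carry over. Pictures are saved under pics/ and viewed, at most 10 in all, crops included, and the job is handed in when it is done.

```bash
mkdir -p pics
cat > h.py <<'E'
from station import *
import numpy as np, cv2
from scipy.spatial.transform import Rotation as R
def cam(n,obs=None):
    c=get_calibration(n); K=np.array(c["intrinsics"])
    if "world_from_camera" in c: T=np.array(c["world_from_camera"])
    else:
        o=obs or get_obs(); W=np.eye(4); W[:3,:3]=R.from_rotvec(o["tool_rot"]).as_matrix(); W[:3,3]=o["tool_pos"]
        T=W@np.array(c["tool_from_camera"])
    return K,T,c
def ray(K,T,u,v):
    d=np.linalg.inv(K)@[u,v,1]; d=T[:3,:3]@[d[0],-d[1],-d[2]]; return T[:3,3],d
def atz(K,T,u,v,z):
    p,d=ray(K,T,u,v); return p+d*(z-p[2])/d[2]
def proj(K,T,P):
    q=T[:3,:3].T@(np.array(P)-T[:3,3]); w=K@[q[0],-q[1],-q[2]]; return w[:2]/w[2]
def tri(rs):
    A=0;b=0
    for p,d in rs:
        d=d/np.linalg.norm(d);M=np.eye(3)-np.outer(d,d);A=A+M;b=b+M@p
    return np.linalg.solve(A,b)
E
python3 - <<'E'
from h import *
np.set_printoptions(precision=4,suppress=True)
o=get_obs();print({k:np.round(v,3) for k,v in o.items()})
for n in ["scene","side","wrist"]:
    K,T,c=cam(n); print(n,[k for k in c],T[:3,3],K[0,0])
    im=get_image(n); cv2.imwrite(f"pics/{n}0.png",im[:,:,::-1])
    for q in ["stop","pointer","clip_blue","mug"]:
        for r in cut_out(q,n)[:2]: print(q,round(r["confidence"],2),np.round(r["rect"],1))
E
```

```text
{'t': np.float64(0.0), 'q': array([-0.119,  0.053,  1.614, -0.   ,  1.476, -0.119]), 'dq': array([ 0.   , -0.001,  0.001,  0.001, -0.   , -0.002]), 'effort': array([  0.   , -39.367, -37.018,  -0.   ,   0.007,  -0.   ]), 'tool_pos': array([0.624, 0.   , 0.23 ]), 'tool_rot': array([-2.22 , -2.22 ,  0.002]), 'contact_force': array([ 0.043, -0.356, -0.462]), 'wrist_torque': array([0.01 , 0.027, 0.001]), 'grip_force': np.float64(0.0), 'opening': np.float64(0.085)}
scene ['intrinsics', 'world_from_camera'] [1.0209 0.1632 0.6872] 445.8717618305945
stop 0.82 [185.7 186.8  64.8  61.3]
pointer 0.89 [186.  186.5  64.6  56. ]
clip_blue 0.71 [213.  221.8  18.   20.2]
mug 0.57 [397.5 203.6  61.8  65.8]
side ['intrinsics', 'world_from_camera'] [0.4592 0.8251 0.6611] 479.1663548920293
stop 0.86 [310.8 157.4  43.4  35.8]
pointer 0.81 [308.9 158.1  51.9  38.4]
clip_blue 0.64 [282.5 178.   20.6   5.4]
mug 0.7 [305.4 278.4  53.2  75.7]
wrist ['intrinsics', 'tool_from_camera'] [0.6253 0.0845 0.3739] 365.5424728729872
stop 0.77 [182.1 282.2 122.7 100.3]
pointer 0.73 [182.1 282.6 123.6  96.3]
clip_blue 0.6 [231.8 220.6  40.4  22.9]
clip_blue 0.22 [180.3 282.2 122.8 101.4]
```

Run:
```python
import cv2,numpy as np
a=cv2.imread("pics/scene0.png");b=cv2.imread("pics/wrist0.png")
cv2.imwrite("pics/a.png",cv2.resize(a[120:330,120:440],(800,525),interpolation=cv2.INTER_CUBIC))
cv2.imwrite("pics/b.png",cv2.resize(b,(800,600),interpolation=cv2.INTER_CUBIC))
```

```text
(no output)
```

View pics/a.png

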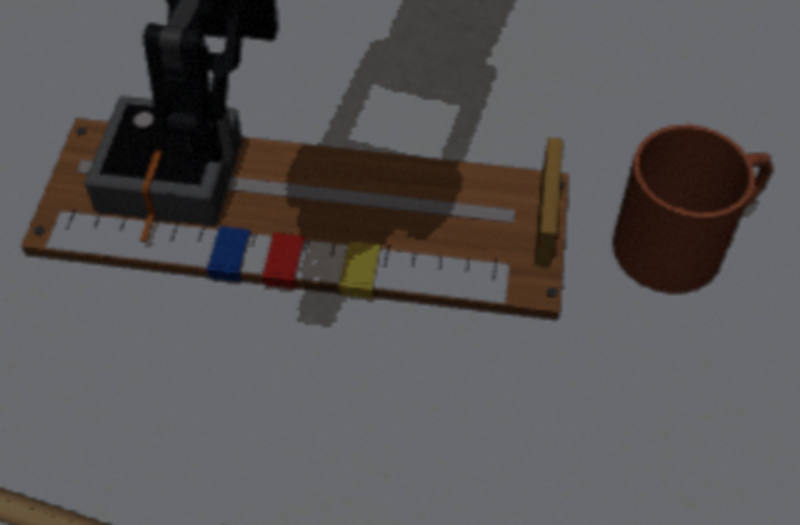

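View pics/b.png

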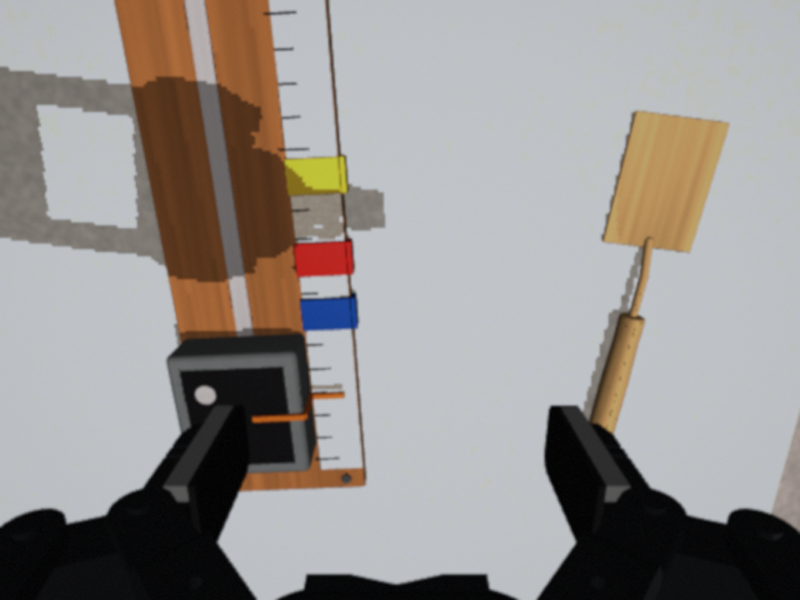

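Scene: the stop is at the left end of the rail with its pointer tip near (179,216). The blue clip is next, near (212,221), then red and yellow, with the fence and mug to the right. In the wrist view the tip is at about (241,276) and the blue clip at (230,219).

Run:
```python
from h import *
np.set_printoptions(precision=4,suppress=True)
S=cam("scene");W=cam("wrist");D=cam("side")
s=lambda x,y:ray(*S[:2],120+x/2.5,120+y/2.5)
w=lambda x,y:ray(*W[:2],x*.7,y*.7)
def at(r,z): return r[0]+r[1]*(z-r[0][2])/r[1][2]
a,b=s(147,240),w(344,395)
print("tip",tri([a,b]),at(a,.026),at(b,.026))
# blue top corners: wrist
print("clip tri centre",tri([s(230,251),w(329,312)]))
im=cv2.imread("pics/wrist0.png");ims=cv2.imread("pics/scene0.png")
for n,i,C in(("w",im,W),("s",ims,S)):
    f=i.astype(int);m=((f[:,:,0]>f[:,:,2]+35)&(f[:,:,0]>f[:,:,1]+25)).astype(np.uint8)
    k,l,st,ce=cv2.connectedComponentsWithStats(m);j=1+st[1:,4].argmax();print(n,st[j],ce[j],at(ray(*C[:2],*ce[j]),.019))
    if n=='w': print([at(ray(*C[:2],*p),.02) for p in cv2.boxPoints(cv2.minAreaRect(np.argwhere(l==j)[:,::-1].astype(np.float32)))])
# rail direction
for p,q in((w(328,0),w(365,485)),(s(25,252),s(558,317)),(s(80,120),s(567,175))):
    P,Q=at(p,.014),at(q,.014);print("edge",P,Q,np.degrees(np.arctan2(*(P-Q)[[1,0]])),np.linalg.norm(P-Q))
print("fence top near",tri([s(555,140)]*1+[s(555,140)]) if 0 else at(s(545,187),.059),at(s(555,140),.059))
# stop top corners wrist z .054
for c in((170,357),(300,347),(312,470),(190,470)): print("stop top",at(w(*c),.054))
```

```text
tip [ 0.5872 -0.1033  0.0304] [ 0.5845 -0.1046  0.026 ] [ 0.5865 -0.1063  0.026 ]
clip tri centre [ 0.5767 -0.0444  0.017 ]
w [211 207  39  25 859] [230.241  219.4529] [ 0.577 -0.044  0.019]
[array([ 0.5573, -0.0321,  0.02  ]), array([ 0.5965, -0.03  ,  0.02  ]), array([ 0.5972, -0.0549,  0.02  ]), array([ 0.5571, -0.0572,  0.02  ])]
s [203 211  17  18 217] [210.9171 219.6636] [ 0.5766 -0.0471  0.019 ]
edge [0.5841 0.1569 0.014 ] [ 0.5999 -0.1963  0.014 ] 92.56318580963365 0.35356396842571886
edge [ 0.6041 -0.1939  0.014 ] [0.5854 0.1981 0.014 ] -87.26833111085405 0.3924036978344334
edge [ 0.4724 -0.201   0.014 ] [0.4539 0.1915 0.014 ] -87.30006529143704 0.3928991528842193
fence top near [0.5061 0.1751 0.059 ] [0.4598 0.1775 0.059 ]
stop top [ 0.4739 -0.0623  0.054 ]
stop top [ 0.5615 -0.055   0.054 ]
stop top [ 0.5645 -0.152   0.054 ]
stop top [ 0.476 -0.152  0.054]
```

Measured: the rail runs at 92.6° in world. The tip is at about (0.586,-0.105,0.028) and the clip at (0.577,-0.045,0.018), so there is about 60 mm to go. The middle of the push face is near (0.526,-0.155). I'll go behind it with the fingers shut.

```bash
python3 -m crank '[{"offset":[-0.05,-0.025,0],"twist":[0,0,-1.3]},{"offset":[-0.1,-0.05,0],"twist":[0,0,-2.6]},{"offset":[-0.15,-0.075,0],"twist":[0,0,-2.6]},{"offset":[-0.192,-0.097,0],"twist":[0,0,-2.6]},{"offset":[-0.192,-0.097,0.05],"twist":[0,0,-2.6]},{"offset":[-0.192,-0.097,0.08],"twist":[0,0,-2.6]},{"offset":[-0.192,-0.097,0.08],"twist":[0,0,-2.6]},{"offset":[-0.192,-0.097,0.08],"twist":[0,0,-2.6]}]' 0 40
python3 - <<'E'
from h import *
o=get_obs();print(R.from_rotvec(o["tool_rot"]).as_matrix().round(3))
im=get_image("scene"); cv2.imwrite("pics/c.png",cv2.resize(im[60:270,100:420,::-1],(800,525),interpolation=cv2.INTER_CUBIC))
E
```

```text
t: 1.75
tool_pos: [0.5288, -0.1923, 0.1529]
tool_rot: [2.169, 2.27, 0.001]
contact_force: [0.7, -1.0, -0.2]
opening: -0.0
grip_force: 0.0
[[-0.046  0.999  0.002]
 [ 0.999  0.046 -0.001]
 [-0.001  0.002 -1.   ]]
```

View pics/c.png

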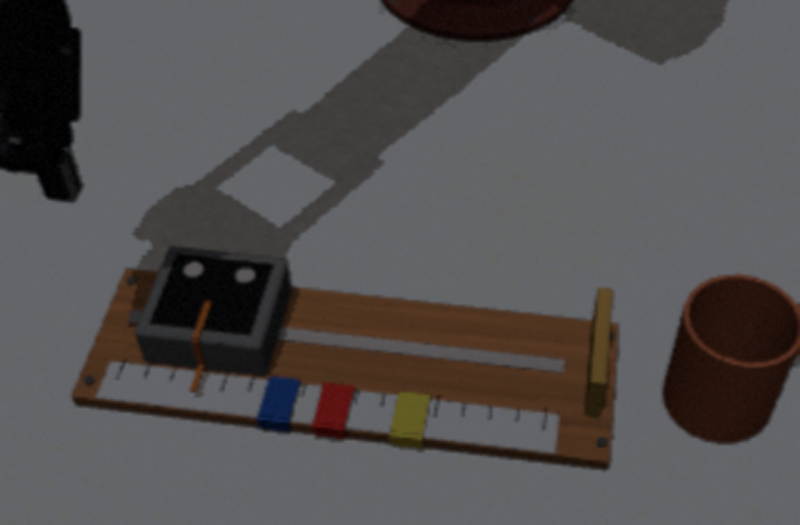

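The shut fingers are behind and above the stop, at the upper left around (60,190) in the crop. The tip and blue clip are clear. I'll descend and creep towards contact.

```bash
python3 -m crank '[{"offset":[0,0,0.04],"twist":[0,0,0]},{"offset":[0,0,0.08],"twist":[0,0,0]},{"offset":[0,0,0.108],"twist":[0,0,0]},{"offset":[0,0,0.12],"twist":[0,0,0]},{"offset":[0.005,0,0.12],"twist":[0,0,0]},{"offset":[0.01,0,0.12],"twist":[0,0,0]},{"offset":[0.015,0,0.12],"twist":[0,0,0]},{"offset":[0.015,0,0.12],"twist":[0,0,0]}]'
python3 - <<'E'
from h import *
im=get_image("wrist"); cv2.imwrite("pics/d.png",im[:,:,::-1])
E
```

```text
t: 2.8
tool_pos: [0.5278, -0.1768, 0.0322]
tool_rot: [2.169, 2.271, 0.001]
contact_force: [-0.0, -0.8, -0.3]
opening: -0.0001
grip_force: 0.0
```

View pics/d.png

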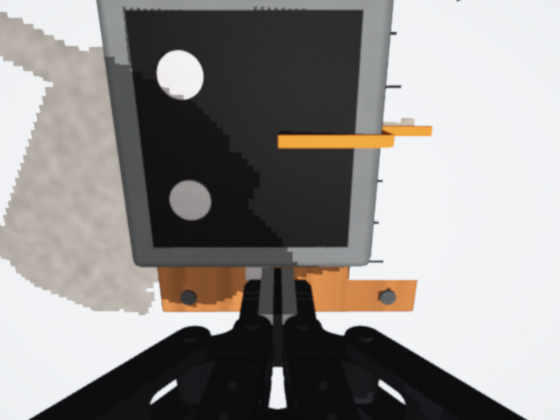

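The wrist view shows the fingers on the rail just behind the stop, roughly centred at column 278, with the tip at (431,130). I'll push slowly about 40 mm after contact, then look.

```bash
python3 -m crank '[{"offset":[0.005,0,0],"twist":[0,0,0]},{"offset":[0.01,0,0],"twist":[0,0,0]},{"offset":[0.014,0,0],"twist":[0,0,0]},{"offset":[0.018,0,0],"twist":[0,0,0]},{"offset":[0.022,0,0],"twist":[0,0,0]},{"offset":[0.026,0,0],"twist":[0,0,0]},{"offset":[0.03,0,0],"twist":[0,0,0]},{"offset":[0.034,0,0],"twist":[0,0,0]},{"offset":[0.038,0,0],"twist":[0,0,0]},{"offset":[0.042,0,0],"twist":[0,0,0]},{"offset":[0.046,0,0],"twist":[0,0,0]},{"offset":[0.046,0,0],"twist":[0,0,0]}]'
python3 - <<'E'
from h import *
a=get_image("scene"); b=get_image("wrist")
cv2.imwrite("pics/e_s.png",a[:,:,::-1]);cv2.imwrite("pics/e_w.png",b[:,:,::-1])
A=cv2.resize(a[190:250,170:250,::-1],(800,600),interpolation=cv2.INTER_CUBIC)
cv2.imwrite("pics/e1.png",A)
E
```

```text
t: 4.35
tool_pos: [0.5252, -0.132, 0.0314]
tool_rot: [2.169, 2.27, -0.003]
contact_force: [-0.6, -5.3, -0.3]
opening: -0.0004
grip_force: 2.5
```

View pics/e1.png

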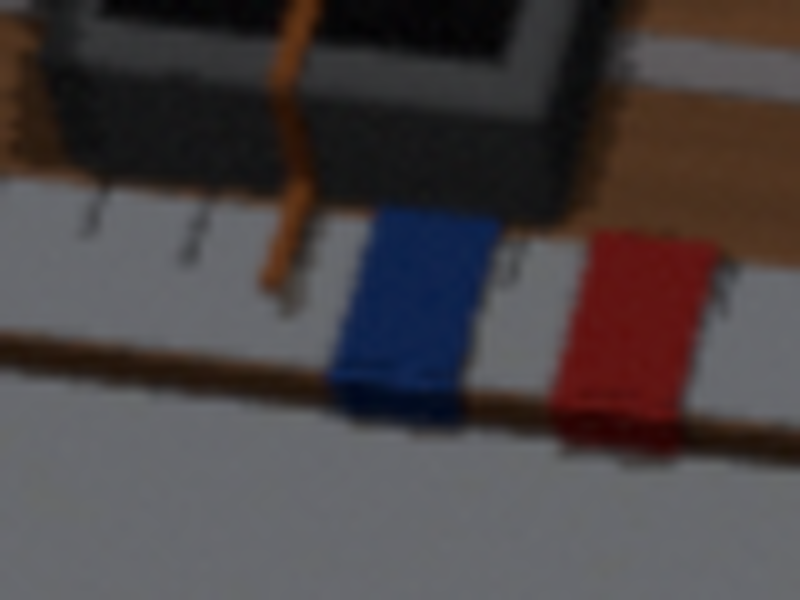

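View pics/e_w.png

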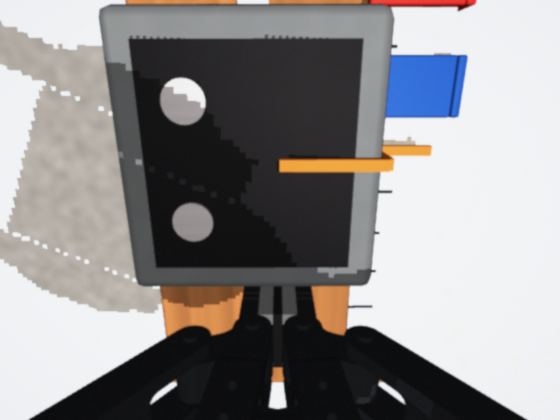

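In the wrist view the tip end is at (431,150) and the blue clip's top spans rows 55–116, with its centre near (424,86). In the scene the tip is at (197,219) and the clip centre at about (212,220). It has moved and is still short of the clip.

Run:
```python
from h import *
np.set_printoptions(precision=4,suppress=True)
W=cam("wrist");S=cam("scene");y=np.array([-.046,.999,0])
def at(C,u,v,z): return atz(*C[:2],u,v,z)
for n,C,t,e in(("w",W,(431,150.5),[(424,55),(424,116)]),("s",S,(197,218.6),[(218,221.0),(205.7,219.5)])):
    T=at(C,*t,.026);E=[at(C,*p,.02) for p in e]
    print(n,T,*[round(float((p-T)@y),4) for p in E])
print(tri([ray(*S[:2],197,218.6),ray(*W[:2],431,150.5)]))
```

```text
w [ 0.585  -0.0686  0.026 ] 0.036 0.0131
s [ 0.5838 -0.0703  0.026 ] 0.0373 0.0143
[ 0.5846 -0.0691  0.0274]
```

Both views put the clip centre about 25 mm ahead. I'll push 19 mm more, slowly.

```bash
python3 -m crank '[{"offset":[0.003,0,0],"twist":[0,0,0]},{"offset":[0.006,0,0],"twist":[0,0,0]},{"offset":[0.009,0,0],"twist":[0,0,0]},{"offset":[0.012,0,0],"twist":[0,0,0]},{"offset":[0.015,0,0],"twist":[0,0,0]},{"offset":[0.017,0,0],"twist":[0,0,0]},{"offset":[0.019,0,0],"twist":[0,0,0]},{"offset":[0.019,0,0],"twist":[0,0,0]}]'
python3 - <<'E'
from h import *
a=get_image("scene"); b=get_image("wrist")
A=cv2.resize(a[195:240,180:240,::-1],(440,330),interpolation=cv2.INTER_CUBIC)
B=cv2.resize(b[50:200,370:470,::-1],(360,540),interpolation=cv2.INTER_CUBIC)
o=np.zeros((540,800,3),np.uint8);o[:330,:440]=A;o[:,440:]=B
cv2.imwrite("pics/f.png",o)
E
```

```text
t: 5.45
tool_pos: [0.5243, -0.113, 0.0314]
tool_rot: [2.169, 2.271, -0.003]
contact_force: [-0.2, -5.2, -0.2]
opening: -0.0
grip_force: 2.6
```

View pics/f.png

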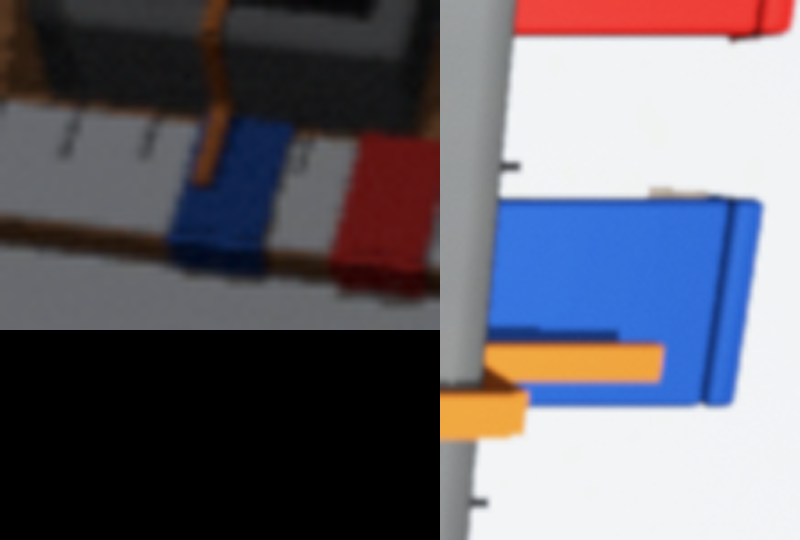

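The tip is now over the near part of the clip. In the wrist view the tip is at (432,151) and the clip spans rows 106–162.

Run:
```python
from h import *
W=cam("wrist");S=cam("scene");y=np.array([-.046,.999,0])
for n,C,t,e in(("w",W,(431.7,150.8),[(424,106.1),(424,162.2)]),("s",S,(180+204/7.333,195+180/7.333),[(180+280/7.333,195+187/7.333),(180+190/7.333,195+176/7.333)])):
    T=atz(*C[:2],*t,.0265)
    print(n,T,*[round(float((atz(*C[:2],*p,.02)-T)@y),4) for p in e])
```

```text
w [ 0.58418993 -0.04965424  0.0265    ] 0.017 -0.0059
s [ 0.58236615 -0.05031405  0.0265    ] 0.0173 -0.0057
```

Centre of the clip is 5.6 mm ahead. I'll push 5.5 mm more, then back off and lift.

```bash
python3 -m crank '[{"offset":[0.0015,0,0],"twist":[0,0,0]},{"offset":[0.003,0,0],"twist":[0,0,0]},{"offset":[0.0045,0,0],"twist":[0,0,0]},{"offset":[0.0055,0,0],"twist":[0,0,0]},{"offset":[0.0055,0,0],"twist":[0,0,0]},{"offset":[0.0,0,0],"twist":[0,0,0]},{"offset":[-0.015,0,0],"twist":[0,0,0]},{"offset":[-0.03,0,0],"twist":[0,0,0]},{"offset":[-0.03,0,-0.03],"twist":[0,0,0]},{"offset":[-0.03,0,-0.08],"twist":[0,0,0]},{"offset":[-0.03,0,-0.12],"twist":[0,0,0]},{"offset":[-0.03,0,-0.12],"twist":[0,0,0]},{"offset":[-0.03,0,-0.12],"twist":[0,0,0]}]'
python3 - <<'E'
from h import *
a=get_image("scene"); b=get_image("wrist")
A=cv2.resize(a[195:240,180:240,::-1],(440,330),interpolation=cv2.INTER_CUBIC)
B=cv2.resize(b[100:250,300:400,::-1],(360,540),interpolation=cv2.INTER_CUBIC)
o=np.zeros((540,800,3),np.uint8);o[:330,:440]=A;o[:,440:]=B;o[330:,:280]=cv2.resize(a[:,:,::-1],(280,210))
cv2.imwrite("pics/g.png",o)
E
```

```text
t: 7.18
tool_pos: [0.5253, -0.1424, 0.1506]
tool_rot: [-2.17, -2.27, 0.001]
contact_force: [-0.4, -0.2, 0.2]
opening: 0.0002
grip_force: 0.0
```

View pics/g.png

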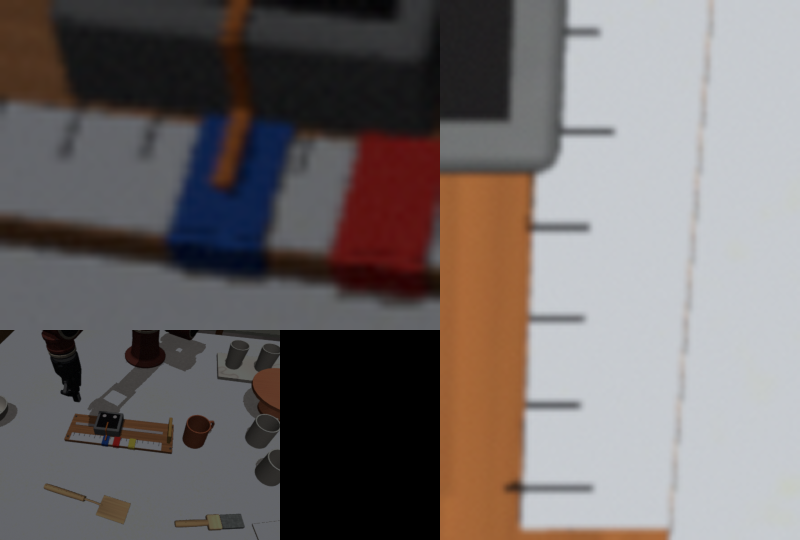

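In the scene the tip is at crop (224,184), mid-clip between the edges at about 190 and 280 once its height is allowed for. The mug is untouched and the arm is clear.

Run:
```python
from h import *
S=cam("scene");y=np.array([-.046,.999,0])
f=lambda a,b,z:atz(*S[:2],180+a/7.333,195+b/7.333,z)
T=f(224,184,.0265);print([(f(*p,.02)-T)@y for p in((280,187),(190,176))])
print(finish_job())
```

```text
[np.float64(0.012170530315429522), np.float64(-0.010825579774435802)]
the job is handed in; nothing more can be done
None
```

The stop is pushed so its orange pointer stands about mid-clip on the blue clip (measured 12 mm short of the far edge and 11 mm past the near one), the mug was not touched, the arm is clear, and the job is handed in at about 7 s.

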